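# Shift the flexible-shaft drive from first to third gear through its H-gate

## Task

The gear lever of the flexible-shaft drive stands in the first of the three forward slots of its H-gate (the left one). Shift it to the third: pushing with the fingers and never gripping it, push the lever back into the cross channel, across to the right past the second slot, then forward to the end of the third slot, and leave it there. It must not go into any other slot on the way, and the cap, the tin and the brass block round the drive stay where they are.

Things in the scene. Friction and masses are not known exactly. Their poses are not given: they have to be found in the camera images.
- gearbox: Grey cast drive unit fixed to the bench: 114 (x) x 128 (y) mm foot, 60 mm high, steel gate plate on top (98 x 112 mm, upper face at z = 65 mm). Origin under its middle, on the bench; x points forward (roughly away from the robot), y left, z up. A round output nose (42 mm thick, 54 mm high) sticks out towards the robot to x = -80 mm at y = 20 mm.
- gate (a point): Middle of the gate at the plate's upper face, 65 mm above the unit's origin, axes as the unit's. The cross channel runs along y through it, 16 mm wide. Three forward slots (to +x), each 16 mm wide: first at y = +24 mm (left, one brass pip), second at y = 0 (two pips), third at y = -24 mm (right, three pips). 8 mm tongues with round ends lie between them.
- third_slot (a point): Third forward slot: the point on the plate's upper face where the lever's axis stands at the slot's end, at x = 25 mm, y = -24 mm from the point gate. There are also two backward slots (to -x), opposite the second and third forward slots only; at the first column the channel's rear edge stops the lever.
- lever_across (a joint): Sideways lean of the lever, rad, about the unit's x axis through the unit's origin: -0.364 = first column (left), 0 = second, +0.364 = third column (right); stops at +-0.385.
- lever_fore (a joint): Fore-and-aft lean, rad: 0 = in the cross channel, positive = forward (a forward slot ends at the stop, +0.36), negative = backward. With sideways lean a and this lean b, a lever point at length L from the unit's origin lies at (L sin b, -L sin a cos b, L cos a cos b) in the unit's frame. The lever stays where it is left; 1 to 3 N at the grip moves it.
- knob (a point): Middle of the lever's dark wooden grip, on the lever's axis at L = 125 mm from the unit's origin; z axis up along the lever. The grip is pear-shaped and round, 20 mm thick at its foot (L = 95 mm), 27 mm at its thickest (L = 129 mm), ending at L = 147 mm; below it is a 10 mm steel rod.
- black_cap: Loose round black cap, 28 mm wide, 16 mm high, on the bench between the unit and the robot; to be left alone. Origin at the centre of its underside.
- powder_tin: Loose flat round grey tin, 58 mm wide, 18 mm high, on the bench beyond the unit, to the right; to be left alone. Origin at the centre of its underside.
- brass_block: Loose yellow brass block, 21 x 66 x 20 mm, lying on a flat black case (40 mm high) to the left of the unit; to be left alone. Origin at the centre of its underside.

How it is judged (in metres and radians):
On the way, in this order (a step that is already met when the one before it is completed fails the run):
1. the lever is drawn back out of the first slot into the cross channel (value of joint lever_fore below 0.12 rad and value of joint lever_across below -0.2 rad).
2. the lever is pushed across the channel to the third column (value of joint lever_across above 0.29 rad and value of joint lever_fore below 0.2 rad).
3. the lever is pushed forward into the third slot (value of joint lever_across above 0.27 rad and value of joint lever_fore above 0.31 rad), for 0.1 s.
At the end, for the whole second after the job is handed in: The lever rests in the third forward slot (sideways lean over 0.27 rad), within 0.05 rad (about 6 mm at the grip) of the slot's end, and the cap, tin and brass block are within 10 mm of where they stood (all of step 3 and velocity of joint lever_fore between -0.05 and 0.05 rad/s and distance of each of black_cap, powder_tin, brass_block from where it was at the start of the episode below 0.01 m); the robot touches nothing.
It fails at once if the lever enters the second forward slot (value of joint lever_fore above 0.22 rad and value of joint lever_across between -0.15 and 0.15 rad).
It fails at once if the lever enters a backward slot (value of joint lever_fore below -0.22 rad).
It fails at once if the lever is gripped or forced (over 35 N from the fingers) (contact force between the fingers and lever_fore above 35 N).
It fails at once if a neighbour is moved or lifted (distance of any of black_cap, powder_tin, brass_block from where it was at the start of the episode above 0.01 m).
It also fails if it takes over 64 s, if anything falls off the work surface, if the arm or the gripper's body presses on something with over 40 N, if the wrist force passes 120 N, or if a joint passes its speed limit or range.

## Robot

A 6-joint arm with a two-finger parallel gripper is mounted at the origin on a cart in front of the work surface, level with it; the furniture and walls round the work are solid. World frame = base frame: x ahead of the robot, y to its left, z up, the work surface at z = 0. Lengths are in mm, angles in rad, forces in N, time in s.
With the tool pointing down it reaches from about 350 to 975 mm from the base axis. Payload 7.1 kg.
Tool frame: the origin (TCP) lies on the centre line of the jaws, within the pads' length; the fingertips stand 8 mm ahead of it and the grasp point (between the pads) lies 11 mm behind it; z points along the fingers, x is the direction in which the jaws open and shut, and the axes are right-handed (so a half turn about z gives the same grasp; the last joint's range is limited). The gripper opens to 88 mm and grips with 3 to 60 N. Pads are 20 mm wide; open, the fingers measure 115 mm over their backs; the gripper's body (75 mm by 178 mm) begins 61 mm behind the grasp point.
Start: joints at [1.322, 0.423, 1.63, -0, 1.089, -0.019], TCP at [142.333, 608.56, 198.275] pointing down, gripper open.
Joint ranges: [-3, 3], [-0.9, 2.11], [0.09, 2.58], [-1.31, 4.45], [0.11, 2.69], [-2.54, 2.54]. Speed limits (rad/s): [2.39, 2.39, 3.01, 3.14, 3.14, 3.14].

## Interface

Orientations are given as a rotation vector (axis times angle).
In Python, from workcell import ctrl gives the robot as it stands.
- The arm moves only by the shell command python3 -m handwheel 'ROWS'. ROWS is JSON, a list of rows, each a list of 3 entries, a list of its own where there are three numbers: the turn, a rotation vector about the tool's x, y, z in rad, then the shift along the tool's x, y, z in mm, then the opening, from 0 (shut) to 1 (fully open). In form: [[[ax, ay, az], [tx, ty, tz], jaw], ...]. A call has exactly 10 rows; each row shifts and turns the pose as measured when the row begins, along the tool's axes as they then stand; what a row does not reach is not made up. A row lasts 1/12 s, in which the tool goes at most 41.7 mm and 7.16 degrees, less where a joint would pass 70% of its speed; a pose out of reach is approached as far as the arm can. A call with a gripper value outside its range is refused whole. The fingers move at their own pace and stop on an object; the grip force is fixed at half the most. Time passes only in rows, so rows that do not move let the fingers close, or fill a call up. It gives the time, the measured TCP pose, the force and the opening at its end, in the units of the state.
- ctrl.get_obs(): the state, without advancing time (a new reading comes with each control period).
- ctrl.get_image(name): name is "scene" or "top" or "wrist"; returns a dict with "pixels" (384x512x3 uint8, red, green, blue), "camera_matrix" (3x3 intrinsics, pixels), "rvec" (rotation vector, rad) and "tvec" (3), from world to camera coordinates, as OpenCV has them. Camera axes: x right, y down, z forward; pixel columns grow to the right and rows downward; lengths in mm; the calibration is good to about 2 mm. A picture is of the moment at which its call begins. There is no depth.
- ctrl.close_job(): hands the job in, once; it reports no verdict.
Trained networks look in a picture, given as the dict that the camera call returned (one of the last four; its "shot" number tells which), for a name from the list of things; names that differ only in an ending like _2 or _b are one class to them, and where a whole thing is asked for, a point or a joint stands for the part that bears it (a point fixed in the world has none). Each returns a list of dicts, best first, with "score" (0 to 1); they miss things now and then, are a little off and sometimes report something else, mostly with a low value. They report only what shows in the picture. A call takes as long as a camera call.
- ctrl.look_for(picture, query): "position" ([x, y, z] in mm, in the coordinates of the camera as it stood for that picture, good to about 4 mm: the middle of the surface that is visible of it).
- ctrl.spot_point(picture, query): "position" ([x, y, z] in mm, in the coordinates of the camera as it stood for that picture, good to about 4 mm: a listed point, or the origin of a listed thing).
The state is a dict: "t": time; "qpos": joint angles; "qvel": joint speeds; "joint_torque": joint torques, N m; "ee_pos": TCP position; "orientation": TCP orientation; "ft_force": force on the tool from outside, world axes, zero at the start; "moment": the same for the moment, N m; "width": finger opening in mm.
Only numpy, scipy, OpenCV 4.12 (cv2) and the standard library are available. Lean on these libraries where they do the work, as an engineer would, in place of code of your own. Each camera call takes 0.05 s, during which the arm holds its last target.

## Working session

There is one attempt and no reset: what is moved stays moved. The work goes in short steps, Python scripts to look and compute and a shell command to move; the robot and the scene stay as the last step left them, time stands still between calls to the robot, and variables do not carry over. Pictures are saved under pics/ and viewed, and the job is handed in when it is done.

```bash
ls; mkdir -p pics; cat > h.py <<'E'
import numpy as np, cv2
from workcell import ctrl
def shot(name,fn=None):
    p=ctrl.get_image(name)
    if fn: cv2.imwrite('pics/'+fn,cv2.cvtColor(p['pixels'],cv2.COLOR_RGB2BGR))
    return p
def w(p,c):
    R=cv2.Rodrigues(np.array(p['rvec'],float))[0]
    return R.T@(np.array(c,float)-np.array(p['tvec'],float).ravel())
E
python3 - <<'E'
from h import *
o=ctrl.get_obs();print({k:np.round(v,3) for k,v in o.items()})
for n in ('scene','top','wrist'):
    p=shot(n,n+'0.png')
    for q in ('gate','knob','third_slot','gearbox','black_cap','powder_tin','brass_block'):
        r=ctrl.spot_point(p,q)
        print(n,q,[(np.round(w(p,x['position']),1),round(x['score'],2)) for x in r[:2]])
E
```

```text
pics
{'t': np.float64(0.0), 'qpos': array([ 1.322,  0.424,  1.631, -0.   ,  1.089, -0.019]), 'qvel': array([ 0.   , -0.001,  0.   , -0.001, -0.   ,  0.001]), 'joint_torque': array([-2.0000e-03, -5.4462e+01, -2.7367e+01,  6.4000e-02,  2.3000e-02,
       -0.0000e+00]), 'ee_pos': array([142.22 , 608.012, 197.538]), 'orientation': array([ 2.461e+00,  1.952e+00, -2.000e-03]), 'ft_force': array([-0.011,  0.124,  0.268]), 'moment': array([-0.003,  0.049,  0.037]), 'width': np.float64(88.036)}
scene gate [(array([ 579.6, -285.9,   64.7]), 0.91)]
scene knob [(array([ 623.3, -257.9,  114.2]), 0.96), (array([ 573.1, -285. ,    4.2]), 0.71)]
scene third_slot [(array([ 589.1, -319.6,   67.6]), 0.78)]
scene gearbox [(array([ 575.1, -285.2,    3.2]), 0.91)]
scene black_cap [(array([ 451.8, -289.5,   -1.9]), 0.61)]
scene powder_tin [(array([ 701.3, -338. ,    3. ]), 0.57)]
scene brass_block [(array([ 561.9, -149.2,   42.8]), 0.84)]
top gate [(array([ 576.1, -281.8,   62.5]), 0.87)]
top knob [(array([ 625.2, -263.7,  114.3]), 0.81)]
top third_slot [(array([ 589.9, -318. ,   68.2]), 0.71)]
top gearbox [(array([ 571.7, -290.8,    2.5]), 0.82)]
top black_cap [(array([ 4.525e+02, -2.915e+02,  1.000e-01]), 0.52)]
top powder_tin [(array([ 700.2, -333.9,   -2.3]), 0.72), (array([ 453.4, -292.8,   -1.2]), 0.61)]
top brass_block [(array([ 560. , -152. ,   41.8]), 0.78)]
wrist gate []
wrist knob []
wrist third_slot []
wrist gearbox []
wrist black_cap []
wrist powder_tin []
wrist brass_block []
```

View pics/scene0.png

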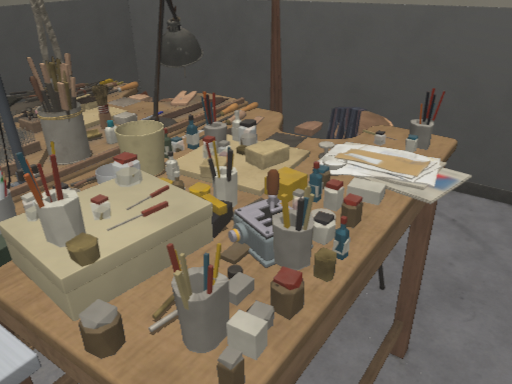

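View pics/top0.png

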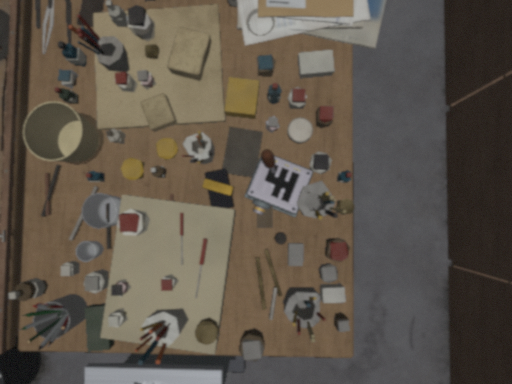

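```bash
python3 - <<'E'
from h import *
a=cv2.imread('pics/top0.png')[100:280,190:370];cv2.imwrite('pics/topz.png',cv2.resize(a,None,fx=3.3,fy=3.3,interpolation=cv2.INTER_CUBIC))
a=cv2.imread('pics/scene0.png')[130:300,170:390];cv2.imwrite('pics/scz.png',cv2.resize(a,None,fx=3.5,fy=3.5,interpolation=cv2.INTER_CUBIC))
E
```

```text
(no output)
```

View pics/topz.png

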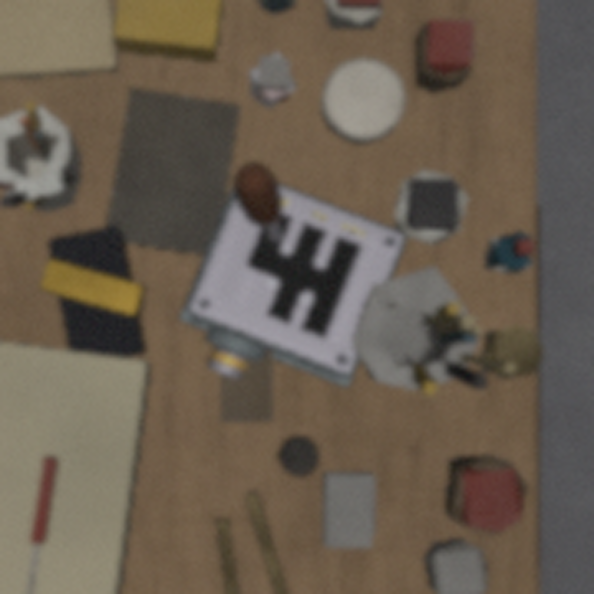

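View pics/scz.png

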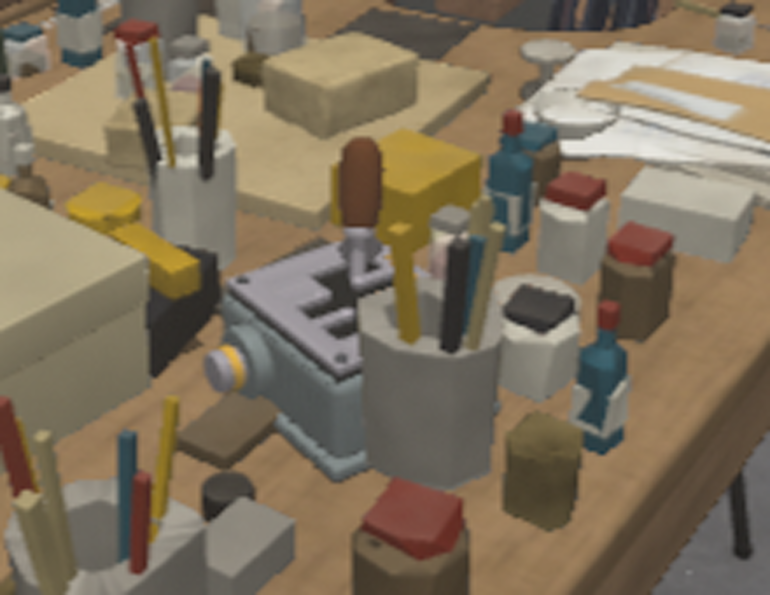

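```bash
cat > fit.py <<'E'
from h import *
from scipy.optimize import minimize
p=shot('top','top1.png')
g=cv2.cvtColor(p['pixels'],cv2.COLOR_RGB2GRAY).astype(float)
K=np.array(p['camera_matrix'],float);rv=np.array(p['rvec'],float);tv=np.array(p['tvec'],float)
print('cam',w(p,[0,0,0]),K[0,0])
xs,ys=np.meshgrid(np.arange(-47,47.1,1.5),np.arange(-54,54.1,1.5))
m=(abs(xs)<8)&(abs(ys)<32)
for c in(24,0,-24): m|=(abs(ys-c)<8)&(xs>0)&(xs<33)
for c in(0,-24): m|=(abs(ys-c)<8)&(xs<0)&(xs>-33)
ok=~((ys>6)&(xs>-2)) # knob hides
m=m[ok];P=np.c_[xs[ok],ys[ok]]
def cost(v):
    c,s=np.cos(v[2]),np.sin(v[2])
    W=np.c_[v[0]+c*P[:,0]-s*P[:,1],v[1]+s*P[:,0]+c*P[:,1],np.full(len(P),65.)]
    u=cv2.projectPoints(W,rv,tv,K,None)[0].reshape(-1,2).astype(np.float32)
    q=cv2.remap(g.astype(np.float32),u[:,0].copy().reshape(-1,1),u[:,1].copy().reshape(-1,1),cv2.INTER_LINEAR).ravel()
    return -np.corrcoef(q,~m)[0,1]
best=min((minimize(cost,[577,-284,y],method='Nelder-Mead',options=dict(initial_simplex=[[577,-284,y],[585,-284,y],[577,-276,y],[577,-284,y+.1]])) for y in np.arange(-.6,.6,.15)),key=lambda r:r.fun)
print(best.x,best.fun)
E
python3 fit.py
```

```text
cam [ 515.0183582  -251.61768864  952.39567545] 408.5829099121772
[ 5.75068127e+02 -2.87682551e+02 -3.72962811e-01] -0.9283829809826868
```

```bash
cat > tri.py <<'E'
from h import *
ps,pt=shot('scene'),shot('top')
def ray(p,u):
    K=np.array(p['camera_matrix'],float);c=w(p,[0,0,0]);d=w(p,np.linalg.inv(K)@[u[0],u[1],1])-c;return c,d/np.linalg.norm(d)
def tri(us,ut):
    a,d=ray(ps,us);b,e=ray(pt,ut)
    s=np.linalg.lstsq(np.c_[d,-e],b-a,rcond=None)[0]
    return np.round((a+d*s[0]+b+e*s[1])/2),round(np.linalg.norm(a+d*s[0]-b-e*s[1]),1)
S=lambda x,y:(170+x/3.5,130+y/3.5)
T=lambda x,y:(190+x/3.3,100+y/3.3)
c,s=np.cos(-.373),np.sin(-.373)
def U(v): d=np.array(v[:2])-[575.5,-287];return np.round([c*d[0]+s*d[1],-s*d[0]+c*d[1]])
for n,a,b in(('rim',S(430,300),T(420,330)),('rimleft',S(362,300),T(358,330)),('khaki',S(487,200),T(535,355)),('yellow',S(400,230),T(428,390)),('khakib',S(487,200),T(460,310)),('blk',S(457,240),T(478,378)),('knobtop',S(362,140),T(258,175)),('whitejar',S(540,300),T(435,203)),('yellowbox corner',S(385,190),T(213,50))):
    v,e=tri(a,b);print(n,v,e,U(v))
a,d=ray(ps,S(428,480));v=a-d*a[2]/d[2];print('pot base front',v,U(v))
E
python3 tri.py
```

```text
rim [ 535. -362.  107.] 4.3 [-10. -85.]
rimleft [ 535. -324.   95.] 6.5 [-24. -49.]
khaki [ 516. -410.  186.] 19.3 [ -11. -136.]
yellow [ 501. -362.  162.] 1.3 [-42. -97.]
khakib [ 548. -381.  162.] 2.6 [  9. -98.]
blk [ 507. -390.  162.] 1.1 [ -26. -121.]
knobtop [ 629. -261.  132.] 3.1 [40. 44.]
whitejar [ 621. -379.   70.] 0.2 [ 76. -69.]
yellowbox corner [ 721. -226.   53.] 15.2 [113. 110.]
pot base front [ 5.30320245e+02 -3.64247836e+02 -5.68434189e-14] [-14. -88.]
```

```bash
python3 -m handwheel '[[[0,0,0],[0,0,-40],0],[[0,0,0],[0,0,-40],0],[[0,0,0],[0,0,-40],0],[[0,0,0],[0,0,-30],0],[[0,0,0.12],[0,0,0],0],[[0,0,0.12],[0,0,0],0],[[0,0,0.12],[0,0,0],0],[[0,0,0.12],[0,0,0],0],[[0,0,0.12],[0,0,0],0],[[0,0,0.12],[0,0,0],0]]'
python3 -m handwheel '[[[0,0,0.12],[0,0,0],0],[[0,0,0.12],[0,0,0],0],[[0,0,0.12],[0,0,0],0],[[0,0,0.12],[0,0,0],0],[[0,0,0.12],[0,0,0],0],[[0,0,0.12],[0,0,0],0],[[0,0,0.12],[0,0,0],0],[[0,0,0.12],[0,0,0],0],[[0,0,0.05],[0,0,0],0],[[0,0,0],[0,0,0],0]]'
cat > st.py <<'E'
from h import *
from scipy.spatial.transform import Rotation as Ro
G=np.array([575.5,-287.0]);Y=-.373
o=ctrl.get_obs();R=Ro.from_rotvec(o['orientation']).as_matrix()
d=np.array(o['ee_pos'][:2])-G;c,s=np.cos(Y),np.sin(Y)
print('t',round(float(o['t']),2),'tcp',np.round(o['ee_pos'],1),'unit',np.round([c*d[0]+s*d[1],-s*d[0]+c*d[1]],1),'toolx ang-Y',round(float(np.arctan2(R[1,0],R[0,0])-Y),3),'tilt',np.round(R[:2,2],3),'F unit',np.round([c*o['ft_force'][0]+s*o['ft_force'][1],-s*o['ft_force'][0]+c*o['ft_force'][1],o['ft_force'][2]],1),'w',round(float(o['width']),1),np.round(o['qpos'],2))
E
python3 st.py
```

```text
t: 2.18
ee_pos: [142.2, 608.1, 356.5]
orientation: [3.003, 0.922, -0.0]
ft_force: [-1.3, -0.4, -0.0]
width: 24.7
t: 3.02
ee_pos: [142.0, 607.5, 356.5]
orientation: [3.057, -0.721, -0.0]
ft_force: [0.9, 1.0, -0.5]
width: 0.3
t 3.02 tcp [142.  607.5 356.5] unit [-729.6  675. ] toolx ang-Y -0.09 tilt [-0. -0.] F unit [ 0.4  1.2 -0.5] w 0.3 [1.32 0.29 1.46 0.   1.39 1.79]
```

```bash
python3 -m handwheel '[[[0,0,-0.09],[0,0,0],0],[[0,0,0],[0,0,0],0],[[0,0,0],[32,25,0],0],[[0,0,0],[32,25,0],0],[[0,0,0],[32,25,0],0],[[0,0,0],[32,25,0],0],[[0,0,0],[32,25,0],0],[[0,0,0],[32,25,0],0],[[0,0,0],[32,25,0],0],[[0,0,0],[32,25,0],0]]'; python3 st.py
python3 -m handwheel '[[[0,0,0],[32,25,0],0],[[0,0,0],[32,25,0],0],[[0,0,0],[32,25,0],0],[[0,0,0],[32,25,0],0],[[0,0,0],[32,25,0],0],[[0,0,0],[32,25,0],0],[[0,0,0],[32,25,0],0],[[0,0,0],[32,25,0],0],[[0,0,0],[32,25,0],0],[[0,0,0],[32,25,0],0]]'; python3 st.py
```

```text
t: 3.85
ee_pos: [309.4, 325.5, 354.4]
orientation: [-3.09, 0.564, 0.001]
ft_force: [1.0, 1.2, -0.9]
width: 0.6
t 3.85 tcp [309.4 325.5 354.4] unit [-471.   473.4] toolx ang-Y 0.012 tilt [-0.     0.001] F unit [ 0.5  1.5 -0.9] w 0.6 [ 0.78 -0.01  1.81  0.    1.34  1.14]
t: 4.68
ee_pos: [520.5, -34.2, 357.7]
orientation: [-3.082, 0.577, -0.012]
ft_force: [1.4, 0.9, -0.1]
width: 0.4
t 4.68 tcp [520.5 -34.2 357.7] unit [-143.3  215.4] toolx ang-Y 0.003 tilt [0.009 0.004] F unit [ 1.   1.4 -0.1] w 0.4 [-0.09  0.11  1.68  0.01  1.34  0.28]
```

```bash
python3 -m handwheel '[[[0,0,0],[32,24,0],0],[[0,0,0],[32,24,0],0],[[0,0,0],[32,24,0],0],[[0,0,0],[32,24,0],0],[[0,0,0],[32,24,0],0],[[0,0,0],[32,24,0],0],[[0,0,0],[32,20,0],0],[[0,0,0],[10,5,0],0],[[0,0,0],[0,0,0],0],[[0,0,0],[0,0,0],0]]'; python3 st.py
python3 - <<'E'
from h import *
for n in ('scene','top','wrist'):
    p=shot(n,n+'2.png')
    for q in ('gate','knob','third_slot','gearbox'):
        r=ctrl.spot_point(p,q)
        print(n,q,[(np.round(w(p,x['position']),1),round(x['score'],2)) for x in r[:1]])
E
```

```text
t: 5.52
ee_pos: [681.7, -297.4, 355.1]
orientation: [-3.078, 0.604, -0.013]
ft_force: [-0.0, -0.3, 0.8]
width: 0.1
t 5.52 tcp [ 681.7 -297.4  355.1] unit [102.7  29. ] toolx ang-Y -0.015 tilt [0.009 0.004] F unit [ 0.1 -0.3  0.8] w 0.1 [-0.43  0.49  1.17  0.01  1.48 -0.04]
scene gate [(array([ 573.9, -286.6,   66.5]), 0.91)]
scene knob [(array([ 625. , -261.6,  114. ]), 0.9)]
scene third_slot [(array([ 588.4, -321. ,   66.8]), 0.77)]
scene gearbox [(array([ 572.6, -287.8,    3.5]), 0.97)]
top gate []
top knob []
top third_slot []
top gearbox []
wrist gate [(array([ 573. , -280.8,   64.8]), 0.89)]
wrist knob [(array([ 624.1, -259.8,  109.4]), 0.54)]
wrist third_slot [(array([ 588.9, -316.8,   66.7]), 0.81)]
wrist gearbox [(array([ 5.762e+02, -2.871e+02,  2.000e-01]), 0.93)]
```

View pics/wrist2.png

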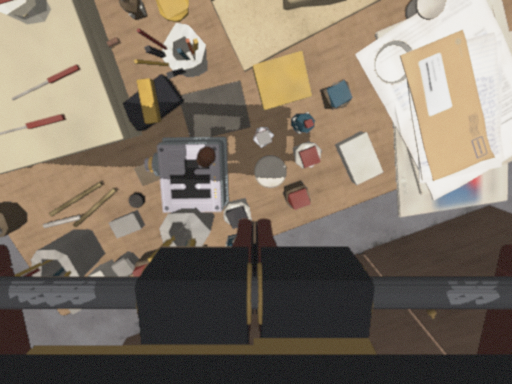

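View pics/scene2.png

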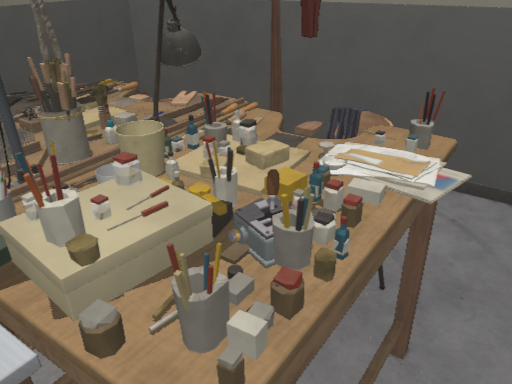

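```bash
python3 -m handwheel '[[[0,0,-0.015],[0,-13,0],0],[[0,0,0],[0,0,40],0],[[0,0,0],[0,0,40],0],[[0,0,0],[0,0,40],0],[[0,0,0],[0,0,40],0],[[0,0,0],[0,0,40],0],[[0,0,0],[0,0,25],0],[[0,0,0],[0,0,8],0],[[0,0,0],[0,0,0],0],[[0,0,0],[0,0,0],0]]'; python3 st.py
python3 - <<'E'
from h import *
for n in ('scene','wrist'):
    p=shot(n,n+'3.png')
a=cv2.imread('pics/scene3.png')[110:280,170:390];cv2.imwrite('pics/scz3.png',cv2.resize(a,None,fx=3.5,fy=3.5,interpolation=cv2.INTER_CUBIC))
E
```

```text
t: 7.1
ee_pos: [696.8, -277.8, 119.4]
orientation: [-3.085, 0.566, -0.032]
ft_force: [1.0, 0.2, -0.1]
width: 0.6
t 7.1 tcp [ 696.8 -277.8  119.4] unit [109.6  52.8] toolx ang-Y 0.01 tilt [0.021 0.001] F unit [ 0.9  0.5 -0.1] w 0.6 [-0.4   0.68  1.39  0.01  1.06 -0.04]
```

View pics/wrist3.png

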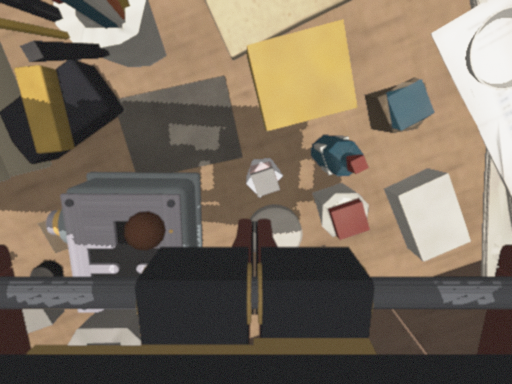

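View pics/scz3.png

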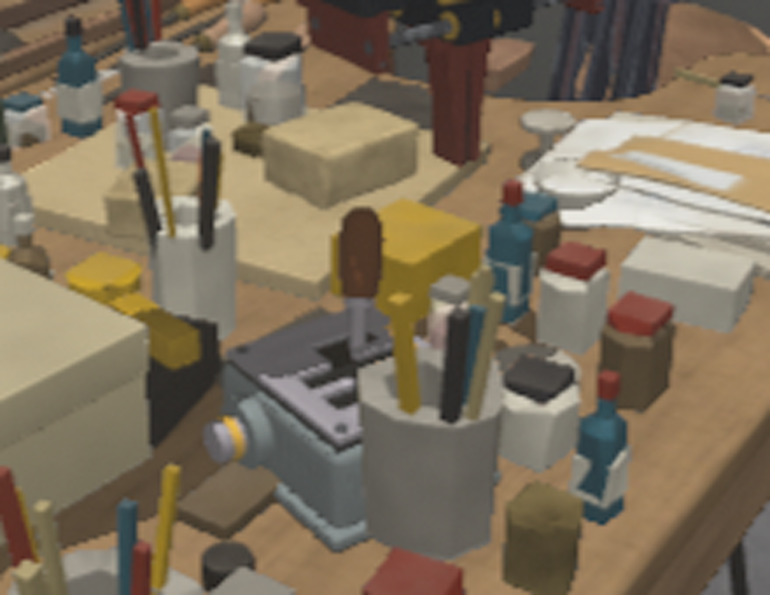

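```bash
python3 -m handwheel '[[[0,-0.02,0],[0,10,4],0],[[0,0,0],[0,0,0],0],[[0,0,0],[-7,0,0],0],[[0,0,0],[-7,0,0],0],[[0,0,0],[-7,0,0],0],[[0,0,0],[-7,0,0],0],[[0,0,0],[0,0,0],0],[[0,0,0],[0,0,0],0],[[0,0,0],[0,0,0],0],[[0,0,0],[0,0,0],0]]'; python3 st.py
```

```text
t: 8.03
ee_pos: [668.4, -280.0, 126.3]
orientation: [-3.085, 0.567, -0.023]
ft_force: [-0.2, -0.0, -0.6]
width: 0.4
t 8.03 tcp [ 668.4 -280.   126.3] unit [83.9 40.4] toolx ang-Y 0.009 tilt [0.015 0.002] F unit [-0.1 -0.1 -0.6] w 0.4 [-0.42  0.64  1.44  0.01  1.05 -0.06]
```

```bash
python3 -m handwheel '[[[0,-0.015,0],[0,-2,5],0],[[0,0,0],[0,0,5],0],[[0,0,0],[0,0,0],0],[[0,0,0],[-3,0,1],0],[[0,0,0],[-3,0,0],0],[[0,0,0],[-3,0,0],0],[[0,0,0],[-3,0,0],0],[[0,0,0],[0,0,0],0],[[0,0,0],[0,0,0],0],[[0,0,0],[0,0,0],0]]'; python3 st.py
```

```text
t: 8.87
ee_pos: [656.9, -272.8, 112.9]
orientation: [-3.082, 0.566, 0.005]
ft_force: [0.1, 0.2, -0.4]
width: 0.8
t 8.87 tcp [ 656.9 -272.8  112.9] unit [70.7 42.9] toolx ang-Y 0.01 tilt [-0.002  0.009] F unit [-0.   0.2 -0.4] w 0.8 [-0.41  0.64  1.47  0.01  1.03 -0.05]
```

```bash
python3 -m handwheel '[[[0,0,0],[-3,0,0],0],[[0,0,0],[-3,0,0],0],[[0,0,0],[-3,0,0],0],[[0,0,0],[-3,0,0],0],[[0,0,0],[-3,0,0],0],[[0,0,0],[-3,0,0],0],[[0,0,0],[0,0,0],0],[[0,0,0],[0,0,0],0],[[0,0,0],[0,0,0],0],[[0,0,0],[0,0,0],0]]'; python3 st.py; python3 - <<'E'
from h import *
for n in ('scene','wrist'):
    p=shot(n,n+'4.png')
    print([(np.round(w(p,x['position']),1),round(x['score'],2)) for x in ctrl.spot_point(p,'knob')])
a=cv2.imread('pics/scene4.png')[110:280,170:390];cv2.imwrite('pics/scz4.png',cv2.resize(a,None,fx=3.5,fy=3.5,interpolation=cv2.INTER_CUBIC))
E
```

```text
t: 9.7
ee_pos: [638.5, -265.9, 113.8]
orientation: [-3.082, 0.566, 0.003]
ft_force: [-0.5, -0.3, 0.1]
width: 0.3
t 9.7 tcp [ 638.5 -265.9  113.8] unit [50.9 42.6] toolx ang-Y 0.01 tilt [-0.001  0.008] F unit [-0.4 -0.5  0.1] w 0.3 [-0.42  0.61  1.52  0.01  1.01 -0.06]
[(array([ 624.3, -261. ,  114.5]), 0.79), (array([ 588.1, -322.4,   66.4]), 0.31)]
[(array([ 623.1, -258.8,  110.1]), 0.71)]
```

View pics/scz4.png

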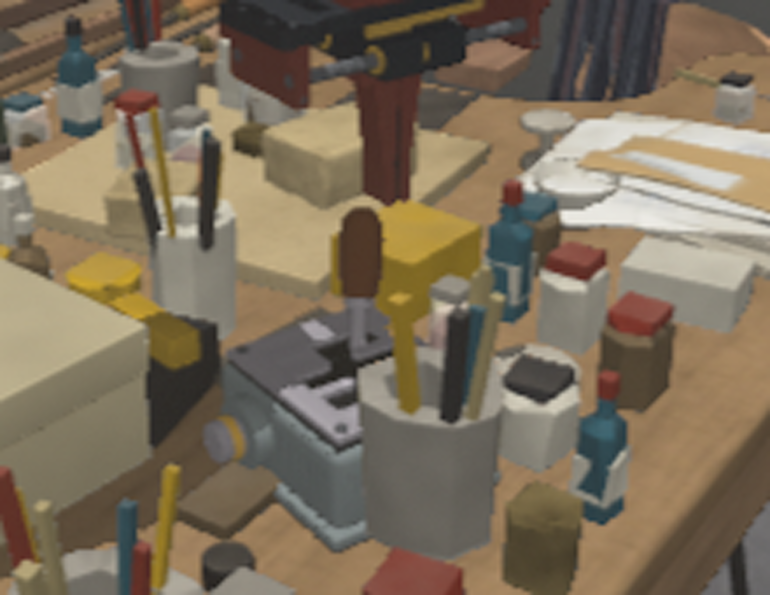

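View pics/wrist4.png

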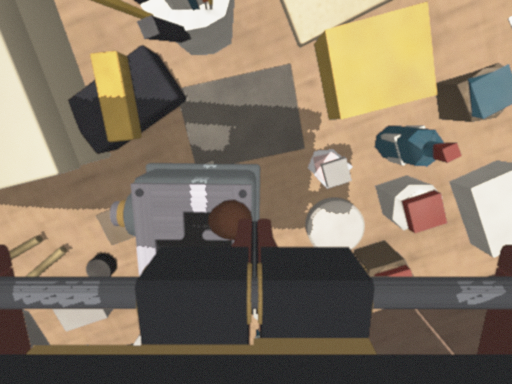

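```bash
python3 - <<'E'
from h import *
for n in ('scene','wrist'):
  p=shot(n)
  f=lambda v:cv2.projectPoints(np.array([v],float),np.array(p['rvec']),np.array(p['tvec']),np.array(p['camera_matrix']),None)[0].ravel()
  for v in ([638.5,-265.9,106],[638.5,-265.9,150],[624,-261,114],[590,-319,65]):
    u=f(v);print(n,v,u,((u[0]-170)*3.5,(u[1]-110)*3.5))
E
```

```text
scene [638.5, -265.9, 106] [279.03183306 180.61375702] (np.float64(381.6114157137707), np.float64(247.14814955498673))
scene [638.5, -265.9, 150] [279.20494683 160.62222003] (np.float64(382.21731391675485), np.float64(177.17777010814513))
scene [624, -261, 114] [273.08303155 179.12608476] (np.float64(360.79061043878653), np.float64(241.94129665280906))
scene [590, -319, 65] [288.71220364 215.83371941] (np.float64(415.4927127315459), np.float64(370.41801794988373))
wrist [638.5, -265.9, 106] [253.67665067 217.04423563] (np.float64(292.86827733359075), np.float64(374.6548247094066))
wrist [638.5, -265.9, 150] [253.29705432 243.16220983] (np.float64(291.5396901091849), np.float64(466.0677344154851))
wrist [624, -261, 114] [230.60054092 221.74913811] (np.float64(212.10189322037536), np.float64(391.12198339751245))
wrist [590, -319, 65] [223.81269243 274.13437372] (np.float64(188.34442351736058), np.float64(574.4703080250624))
```

```bash
python3 - <<'E'
from h import *
a=cv2.imread('pics/scene4.png')[130:210,240:340];cv2.imwrite('pics/z5.png',cv2.resize(a,None,fx=7,fy=7,interpolation=cv2.INTER_NEAREST))
p=shot('scene')
f=lambda v:cv2.projectPoints(np.array([v],float),np.array(p['rvec']),np.array(p['tvec']),np.array(p['camera_matrix']),None)[0].ravel()
u=f([696.8,-277.8,111.4]);print(((u[0]-170)*3.5,(u[1]-110)*3.5))
u=f([681.7,-297.4,347]);print(u)
E
```

```text
(np.float64(450.6966641686377), np.float64(207.67021140384458))
[307.80767516  55.63323139]
```

View pics/z5.png

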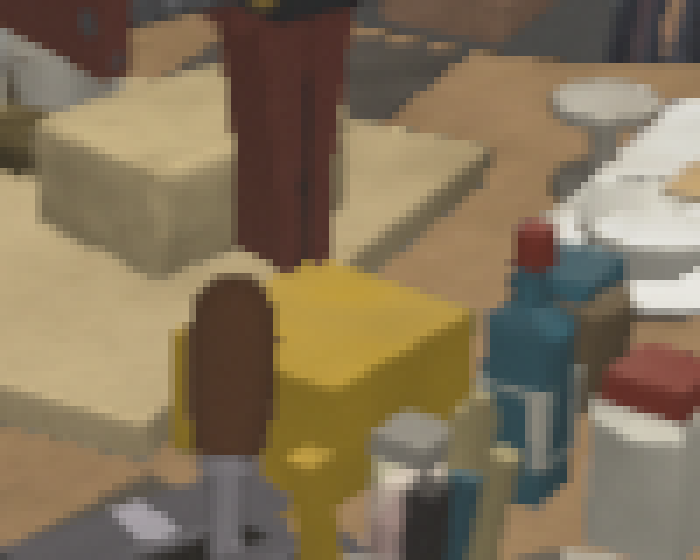

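```bash
python3 - <<'E'
from h import *
p=shot('scene')
f=lambda v:cv2.projectPoints(np.array([v],float),np.array(p['rvec']),np.array(p['tvec']),np.array(p['camera_matrix']),None)[0].ravel().round(1)
print('cam',w(p,[0,0,0]))
for b,t in (([681.7,-297.4],355.1),([696.8,-277.8],119.4),([638.5,-265.9],113.8)):
  print([(k,f(b+[t+k])) for k in (-8,0,10,20,30,40,50)])
a=cv2.imread('pics/scene2.png')[0:80,270:350];cv2.imwrite('pics/z6.png',cv2.resize(a,None,fx=6,fy=6,interpolation=cv2.INTER_NEAREST))
p=shot('top');o=p['pixels'];cv2.imwrite('pics/z7.png',cv2.resize(o[60:260,180:380,::-1],None,fx=3,fy=3))
f=lambda v:cv2.projectPoints(np.array([v],float),np.array(p['rvec']),np.array(p['tvec']),np.array(p['camera_matrix']),None)[0].ravel().round(1)
print([f([638.5,-265.9,z]) for z in (106,130,200,300)])
E
```

```text
cam [ -31.1998334  -686.80838458  497.597887  ]
[(-8, array([307.8,  55.6])), (0, array([308.,  51.])), (10, array([308.2,  45.1])), (20, array([308.4,  39.2])), (30, array([308.6,  33.3])), (40, array([308.9,  27.2])), (50, array([309.1,  21.1]))]
[(-8, array([298.8, 169.3])), (0, array([298.9, 165.9])), (10, array([299. , 161.5])), (20, array([299.2, 157. ])), (30, array([299.3, 152.5])), (40, array([299.4, 148. ])), (50, array([299.6, 143.4]))]
[(-8, array([279. , 180.7])), (0, array([279.1, 177.1])), (10, array([279.1, 172.6])), (20, array([279.1, 168.1])), (30, array([279.2, 163.5])), (40, array([279.2, 158.9])), (50, array([279.3, 154.2]))]
[array([270. , 150.6]), array([270.2, 148.9]), array([270.9, 143.3]), array([272.2, 133.2])]
```

View pics/z6.png

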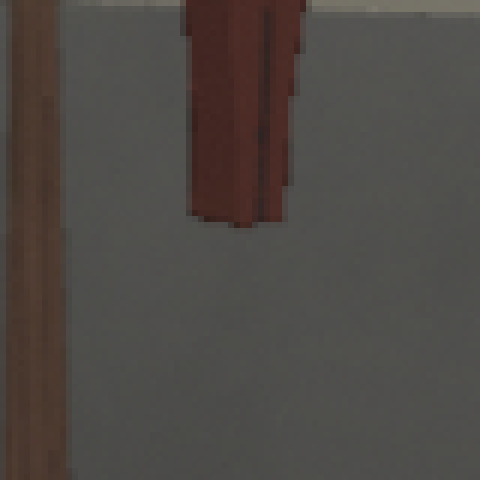

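View pics/z7.png

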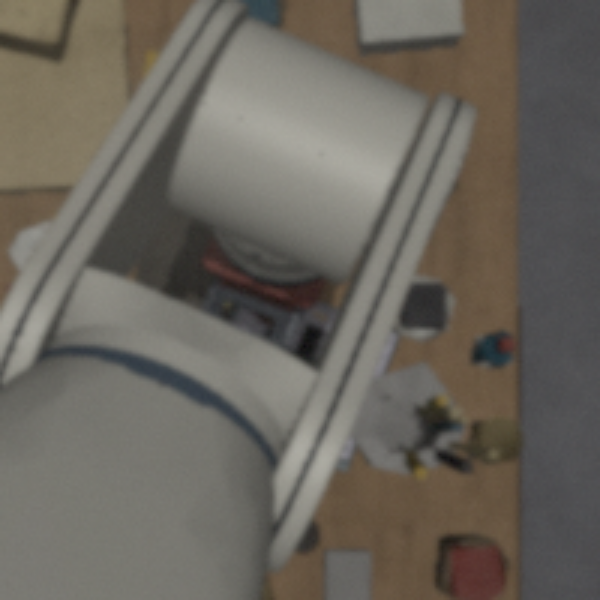

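```bash
python3 -m handwheel '[[[0,0,0],[12,0,0],0],[[0,0,0],[12,0,0],0],[[0,0,0],[12,0,0],0],[[0,0,0],[0,0,0],0],[[0,0,0],[0,0,0],0],[[0,0,0],[0,0,9],0],[[0,0,0],[0,0,9],0],[[0,0,0],[0,0,9],0],[[0,0,0],[0,0,0],0],[[0,0,0],[0,0,0],0]]'; python3 st.py; python3 - <<'E'
from h import *
for n in ('scene','wrist'):
    p=shot(n,n+'5.png')
a=cv2.imread('pics/scene5.png')[110:230,230:350];cv2.imwrite('pics/z8.png',cv2.resize(a,None,fx=5,fy=5,interpolation=cv2.INTER_NEAREST))
E
```

```text
t: 10.98
ee_pos: [669.5, -277.3, 82.4]
orientation: [-3.081, 0.566, 0.01]
ft_force: [0.7, -0.2, 0.8]
width: 0.6
t 10.98 tcp [ 669.5 -277.3   82.4] unit [84.  43.2] toolx ang-Y 0.01 tilt [-0.005  0.01 ] F unit [0.7 0.1 0.8] w 0.6 [-0.41  0.7   1.45  0.01  1.01 -0.05]
```

View pics/z8.png

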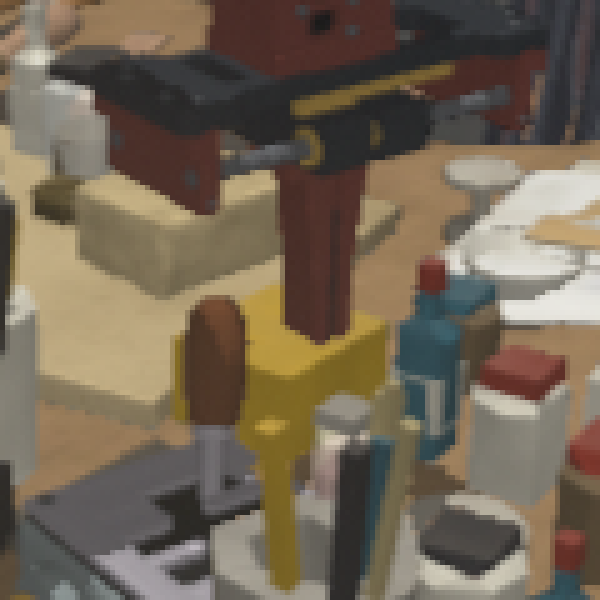

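View pics/wrist5.png

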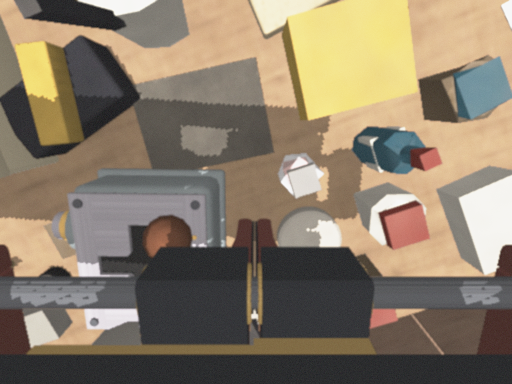

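```bash
python3 -m handwheel '[[[0,0,0],[-4,0,0],0],[[0,0,0],[-4,0,0],0],[[0,0,0],[-4,0,0],0],[[0,0,0],[-4,0,0],0],[[0,0,0],[-4,0,0],0],[[0,0,0],[-3,0,0],0],[[0,0,0],[-3,0,0],0],[[0,0,0],[-3,0,0],0],[[0,0,0],[0,0,0],0],[[0,0,0],[0,0,0],0]]'; python3 st.py; python3 - <<'E'
from h import *
for n in ('scene','wrist'):
    p=shot(n,n+'6.png')
    print([(np.round(w(p,x['position']),1),round(x['score'],2)) for x in ctrl.spot_point(p,'knob')])
a=cv2.imread('pics/scene6.png')[110:230,230:350];cv2.imwrite('pics/z9.png',cv2.resize(a,None,fx=5,fy=5,interpolation=cv2.INTER_NEAREST))
E
```

```text
t: 11.92
ee_pos: [641.3, -266.6, 85.9]
orientation: [-3.082, 0.567, 0.001]
ft_force: [-0.4, 0.3, -0.9]
width: 0.4
t 11.92 tcp [ 641.3 -266.6   85.9] unit [53.9 43. ] toolx ang-Y 0.009 tilt [0.001 0.008] F unit [-0.4  0.1 -0.9] w 0.4 [-0.41  0.65  1.53  0.01  0.97 -0.06]
[(array([ 618.2, -259.1,  116.4]), 0.63)]
[(array([ 617.4, -258.9,  110. ]), 0.97)]
```

View pics/z9.png

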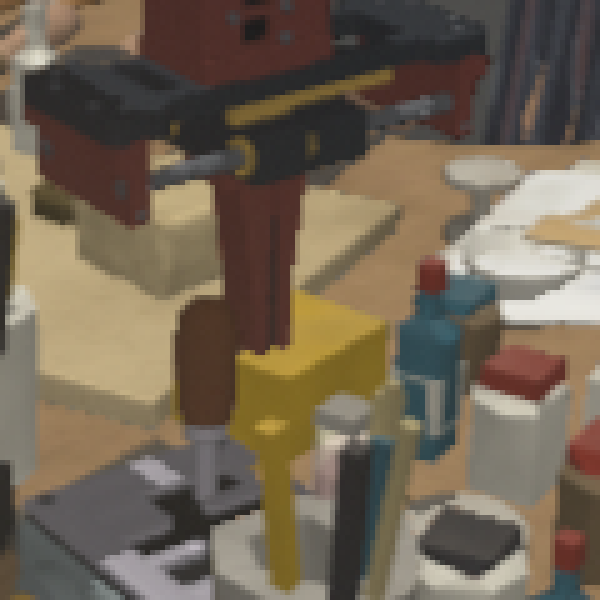

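View pics/wrist6.png

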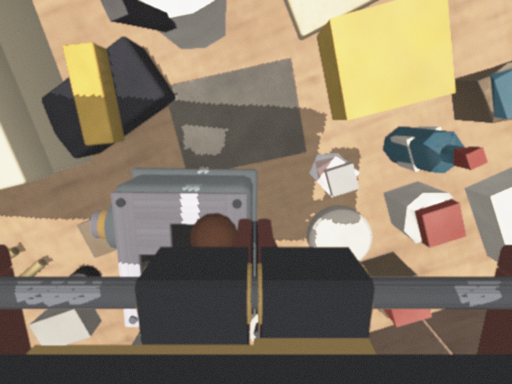

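```bash
python3 -m handwheel '[[[0,0,0],[-3,0,0.5],0],[[0,0,0],[-3,0,0.5],0],[[0,0,0],[-3,0,0.5],0],[[0,0,0],[-3,0,0.5],0],[[0,0,0],[-3,0,0.5],0],[[0,0,0],[-3,0,0],0],[[0,0,0],[-2,0,0],0],[[0,0,0],[0,0,0],0],[[0,0,0],[0,0,0],0],[[0,0,0],[0,0,0],0]]'; python3 st.py; cat > kn.py <<'E'
from h import *
import sys
G=np.array([575.5,-287.0]);Y=-.373;c,s=np.cos(Y),np.sin(Y)
for n in ('scene','wrist'):
    p=shot(n,n+sys.argv[1]+'.png')
    for x in ctrl.spot_point(p,'knob')[:1]:
        v=w(p,x['position']);d=v[:2]-G;u=np.array([c*d[0]+s*d[1],-s*d[0]+c*d[1]])
        print(n,'knob unit',u.round(1),round(v[2],1),'sc',round(x['score'],2),'b',np.arctan2(u[0],np.hypot(u[1],v[2])).round(3),'a',np.arctan2(-u[1],v[2]).round(3))
    a=cv2.imread('pics/%s%s.png'%(n,sys.argv[1]))
    a=a[110:230,230:350] if n=='scene' else a[100:300,50:300]
    cv2.imwrite('pics/%sz%s.png'%(n,sys.argv[1]),cv2.resize(a,None,fx=4 if n=='scene' else 2.4,fy=4 if n=='scene' else 2.4,interpolation=cv2.INTER_CUBIC))
E
python3 kn.py 7
```

```text
t: 12.95
ee_pos: [621.8, -259.0, 83.6]
orientation: [-3.082, 0.567, -0.002]
ft_force: [1.1, -0.2, 0.1]
width: 0.5
t 12.95 tcp [ 621.8 -259.    83.6] unit [32.9 42.9] toolx ang-Y 0.009 tilt [0.003 0.007] F unit [1.1 0.3 0.1] w 0.5 [-0.42  0.63  1.58  0.01  0.93 -0.06]
scene knob unit [11.8 45.3] 116.4 sc 0.82 b 0.094 a -0.371
wrist knob unit [ 8.6 45.1] 116.6 sc 0.65 b 0.069 a -0.369
```

View pics/wristz7.png

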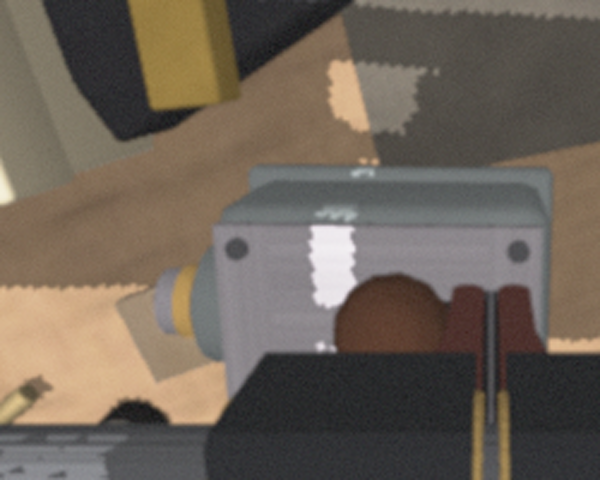

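View pics/scenez7.png

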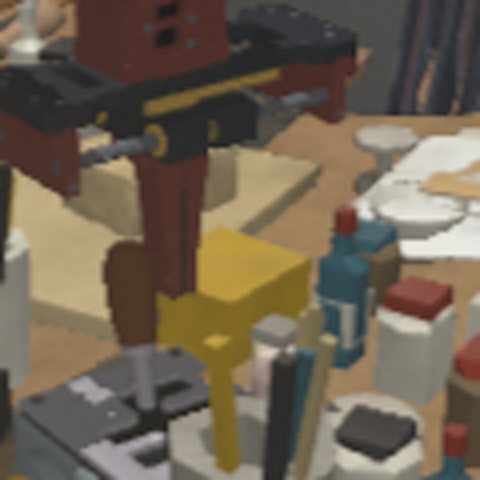

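```bash
python3 -m handwheel '[[[0,0,0],[-2,0,0],0],[[0,0,0],[-2,0,0],0],[[0,0,0],[-2,0,0],0],[[0,0,0],[-2,0,0],0],[[0,0,0],[0,0,0],0],[[0,0,0],[0,0,0],0],[[0,0,0],[0,0,0],0],[[0,0,0],[0,0,0],0],[[0,0,0],[0,0,0],0],[[0,0,0],[0,0,0],0]]'; python3 st.py; python3 kn.py 8
```

```text
t: 13.98
ee_pos: [613.5, -255.9, 83.4]
orientation: [-3.082, 0.567, -0.002]
ft_force: [1.8, -0.7, 1.7]
width: 0.5
t 13.98 tcp [ 613.5 -255.9   83.4] unit [24.1 42.8] toolx ang-Y 0.009 tilt [0.002 0.007] F unit [ 1.9 -0.   1.7] w 0.5 [-0.42  0.62  1.6   0.01  0.92 -0.06]
scene knob unit [ 1.9 41.4] 119.9 sc 0.88 b 0.015 a -0.333
wrist knob unit [ 3.5 45.4] 114.7 sc 0.57 b 0.029 a -0.377
```

View pics/wristz8.png

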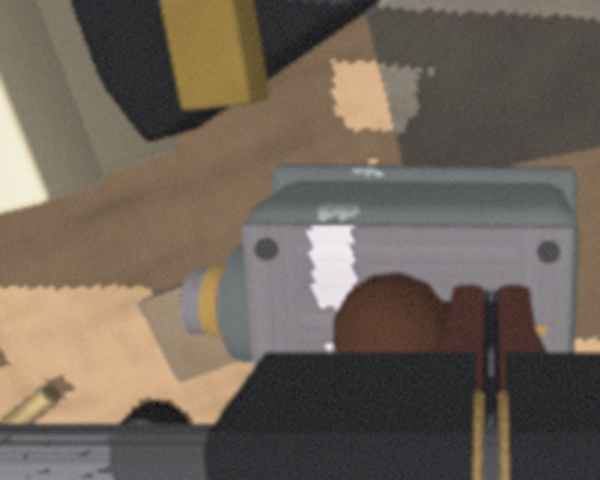

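View pics/scenez8.png

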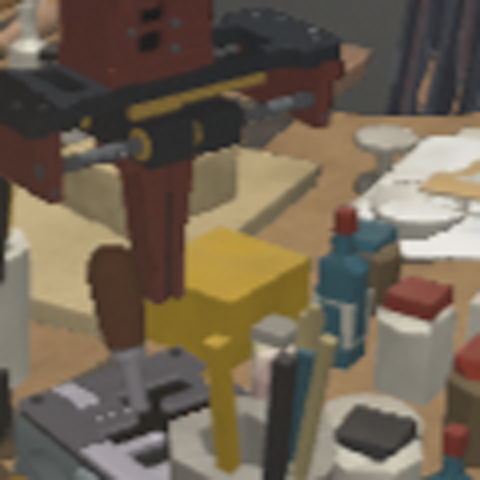

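```bash
python3 - <<'E'
from h import *
exec(open('tri.py').read().split("for n,a,b")[0])
pw=shot('wrist')
# use stored scene0/top0 pixels (static cameras)
for n,a,b in (('rim',S(195,205),T(40,150)),('orange',S(157,45),T(30,110)),('blk',S(208,65),T(8,205)),('orange2',S(157,45),T(8,205)),('blk2',S(208,65),T(30,110))):
    v,e=tri(a,b);print(n,v,e,U(v))
E
```

```text
rim [ 658. -111.   36.] 4.6 [ 13. 194.]
orange [ 654. -111.  151.] 35.0 [  9. 193.]
blk [ 620. -129.  152.] 41.9 [-16. 163.]
orange2 [ 610. -119.  166.] 11.3 [-29. 169.]
blk2 [ 668. -120.  134.] 3.8 [ 25. 189.]
```

```bash
python3 -m handwheel '[[[0,0,0],[8,0,0],0],[[0,0,0],[8,0,0],0],[[0,0,0],[0,0,0],0],[[0,0,0],[0,-10,0],0],[[0,0,0],[0,-10,0],0],[[0,0,0],[0,-10,0],0],[[0,0,0],[0,-9,0],0],[[0,0,0],[0,0,0],0],[[0,0,0],[0,0,0],0],[[0,0,0],[0,0,0],0]]'; python3 st.py; python3 kn.py 9
```

```text
t: 15.17
ee_pos: [644.2, -219.6, 82.4]
orientation: [-3.082, 0.564, 0.005]
ft_force: [-0.9, 0.5, -0.3]
width: 0.4
t 15.17 tcp [ 644.2 -219.6   82.4] unit [39.4 87.8] toolx ang-Y 0.011 tilt [-0.001  0.009] F unit [-1.   0.2 -0.3] w 0.4 [-0.35  0.64  1.56  0.01  0.95  0.01]
scene knob unit [ 3.3 45.8] 118.3 sc 0.72 b 0.026 a -0.369
```

Now behind to the left side of the knob: x to ~2.

```bash
python3 -m handwheel '[[[0,0,0.01],[-9,0,0],0],[[0,0,0],[-9,0,0],0],[[0,0,0],[-9,0,0],0],[[0,0,0],[-8,0,0],0],[[0,0,0],[0,0,0],0],[[0,0,0],[0,0,0],0],[[0,0,0],[0,3,0],0],[[0,0,0],[0,3,0],0],[[0,0,0],[0,0,0],0],[[0,0,0],[0,0,0],0]]'; python3 st.py; python3 kn.py 10
```

```text
t: 16.2
ee_pos: [604.2, -213.9, 82.9]
orientation: [-3.078, 0.586, 0.004]
ft_force: [-0.1, 1.4, -0.8]
width: 0.2
t 16.2 tcp [ 604.2 -213.9   82.9] unit [ 0.1 78.5] toolx ang-Y -0.003 tilt [-0.001  0.009] F unit [-0.6  1.3 -0.8] w 0.2 [-0.36  0.59  1.66  0.01  0.9   0.01]
scene knob unit [ 2.3 45.4] 118.0 sc 0.72 b 0.018 a -0.367
```

View pics/wrist10.png

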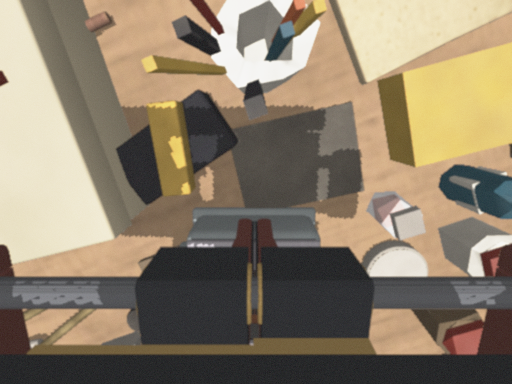

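View pics/scenez10.png

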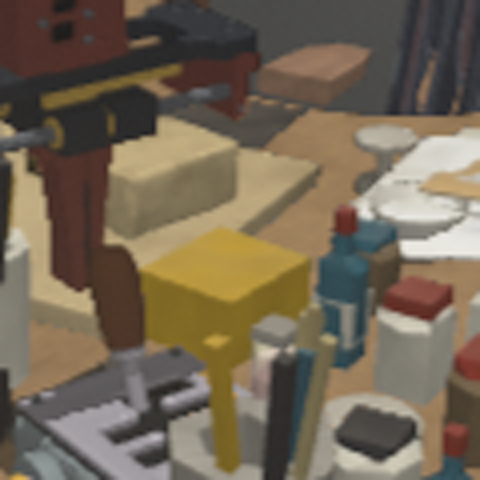

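```bash
python3 -m handwheel '[[[0,0,0],[2,4,0],0],[[0,0,0],[0,4,0],0],[[0,0,0],[0,4,0],0],[[0,0,0],[0,4,0],0],[[0,0,0],[0,4,0],0],[[0,0,0],[0,4,0],0],[[0,0,0],[0,4,0],0],[[0,0,0],[0,4,0],0],[[0,0,0],[0,0,0],0],[[0,0,0],[0,0,0],0]]'; python3 st.py; python3 kn.py 11
```

```text
t: 17.23
ee_pos: [593.7, -247.1, 82.9]
orientation: [-3.077, 0.586, 0.004]
ft_force: [1.0, 0.9, 1.8]
width: 0.3
t 17.23 tcp [ 593.7 -247.1   82.9] unit [ 2.4 43.8] toolx ang-Y -0.003 tilt [-0.001  0.01 ] F unit [0.6 1.2 1.8] w 0.3 [-0.42  0.59  1.65  0.01  0.9  -0.05]
scene knob unit [ 4.2 16. ] 119.7 sc 0.64 b 0.035 a -0.133
```

View pics/scenez11.png

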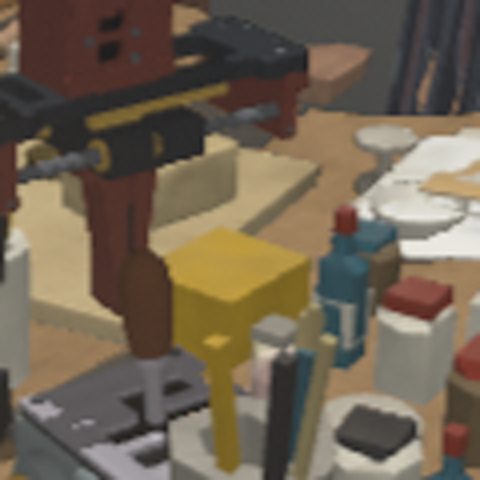

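```bash
python3 -m handwheel '[[[0,0,0],[0,4,0],0],[[0,0,0],[0,4,0],0],[[0,0,0],[0,4,0],0],[[0,0,0],[0,4,0],0],[[0,0,0],[0,4,0],0],[[0,0,0],[0,4,0],0],[[0,0,0],[0,4,0],0],[[0,0,0],[0,4,0],0],[[0,0,0],[0,0,0],0],[[0,0,0],[0,0,0],0]]'; python3 st.py; python3 kn.py 12
```

```text
t: 18.27
ee_pos: [580.7, -279.6, 82.5]
orientation: [-3.077, 0.585, 0.004]
ft_force: [0.9, 1.6, 0.5]
width: 0.6
t 18.27 tcp [ 580.7 -279.6   82.5] unit [2.2 8.8] toolx ang-Y -0.003 tilt [-0.001  0.01 ] F unit [0.2 1.8 0.5] w 0.6 [-0.47  0.59  1.65  0.01  0.9  -0.1 ]
scene knob unit [  3.4 -17.4] 123.9 sc 0.79 b 0.027 a 0.139
```

View pics/scenez12.png

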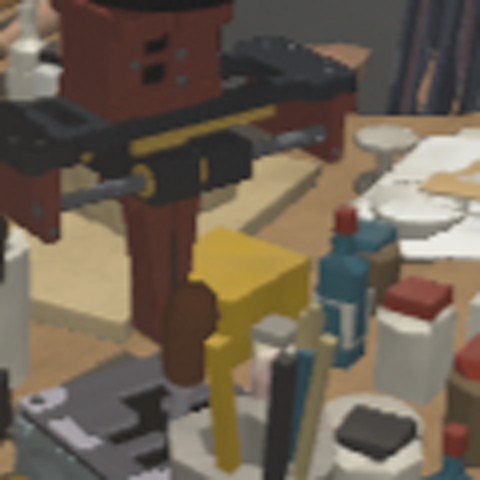

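View pics/wrist12.png

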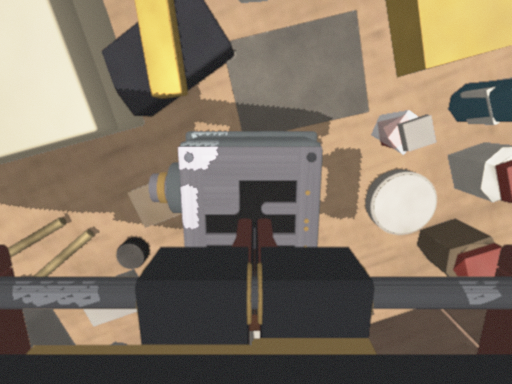

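```bash
python3 -m handwheel '[[[0,0,0],[0,4,0],0],[[0,0,0],[0,4,0],0],[[0,0,0],[0,4,0],0],[[0,0,0],[0,3,0],0],[[0,0,0],[0,2,0],0],[[0,0,0],[0,2,0],0],[[0,0,0],[0,0,0],0],[[0,0,0],[0,0,0],0],[[0,0,0],[0,0,0],0],[[0,0,0],[0,0,0],0]]'; python3 st.py; python3 kn.py 13
```

```text
t: 19.3
ee_pos: [572.9, -298.1, 81.6]
orientation: [-3.077, 0.583, 0.006]
ft_force: [0.8, 0.3, -0.5]
width: 0.3
t 19.3 tcp [ 572.9 -298.1   81.6] unit [  1.6 -11.3] toolx ang-Y -0.002 tilt [-0.002  0.01 ] F unit [ 0.6  0.5 -0.5] w 0.3 [-0.5   0.6   1.65  0.01  0.91 -0.13]
scene knob unit [  1.8 -39.4] 116.6 sc 0.64 b 0.015 a 0.326
```

View pics/scenez13.png

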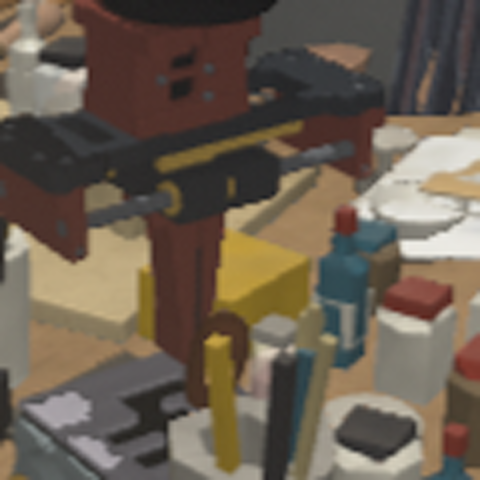

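```bash
python3 -m handwheel '[[[0,0,0],[0,2,0],0],[[0,0,0],[0,2,0],0],[[0,0,0],[0,1,0],0],[[0,0,0],[0,0,0],0],[[0,0,0],[0,0,0],0],[[0,0,0],[0,0,0],0],[[0,0,0],[0,0,0],0],[[0,0,0],[0,0,0],0],[[0,0,0],[0,0,0],0],[[0,0,0],[0,0,0],0]]'; python3 st.py; python3 kn.py 14
```

```text
t: 20.33
ee_pos: [570.9, -303.0, 81.6]
orientation: [-3.077, 0.583, 0.006]
ft_force: [0.3, 0.8, -0.1]
width: 0.2
t 20.33 tcp [ 570.9 -303.    81.6] unit [  1.5 -16.6] toolx ang-Y -0.001 tilt [-0.002  0.011] F unit [ 0.   0.9 -0.1] w 0.2 [-0.51  0.6   1.64  0.01  0.91 -0.14]
```

View pics/scenez14.png

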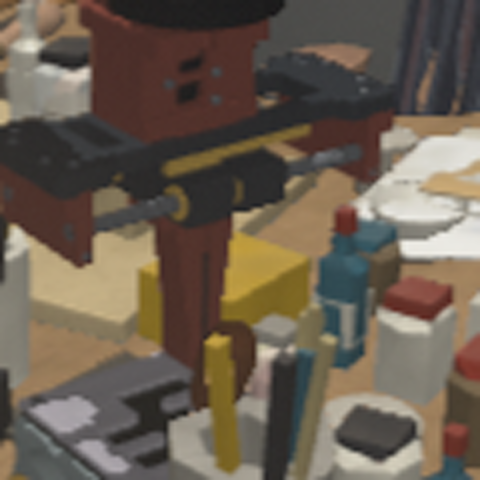

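```bash
python3 -m handwheel '[[[0,0,0],[0,-7,0],0],[[0,0,0],[0,-6,-5],0],[[0,0,0],[0,0,-5],0],[[0,0,0],[-10,0,0],0],[[0,0,0],[-10,0,0],0],[[0,0,0],[-10,0,0],0],[[0,0,0],[-5,0,0],0],[[0,0,0],[0,0,0],0],[[0,0,0],[0,0,0],0],[[0,0,0],[0,0,0],0]]'; python3 st.py; python3 kn.py 15
```

```text
t: 21.37
ee_pos: [538.9, -275.4, 93.7]
orientation: [-3.078, 0.582, 0.006]
ft_force: [1.1, -0.6, 1.4]
width: 0.5
t 21.37 tcp [ 538.9 -275.4   93.7] unit [-38.3  -2.5] toolx ang-Y -0.001 tilt [-0.002  0.01 ] F unit [ 1.2 -0.2  1.4] w 0.5 [-0.5   0.53  1.74  0.01  0.88 -0.13]
scene knob unit [ -1.5 -44.2] 117.7 sc 0.68 b -0.012 a 0.359
wrist knob unit [ 20.5 -22.6] 66.6 sc 0.27 b 0.284 a 0.328
```

View pics/scenez15.png

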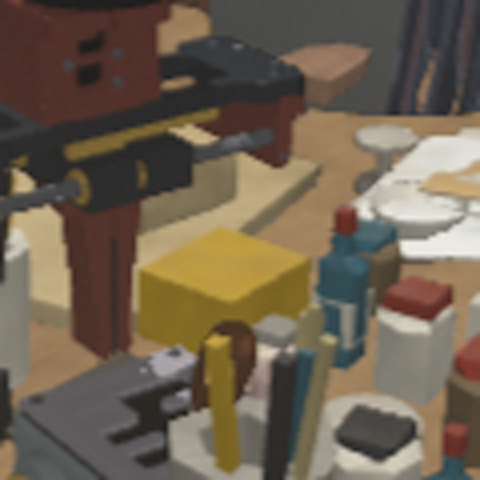

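View pics/wrist15.png

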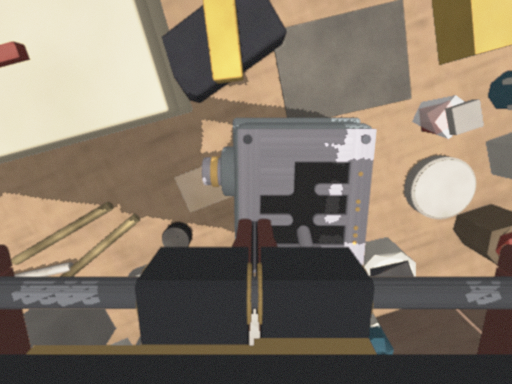

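```bash
python3 -m handwheel '[[[0,0,0],[0,7,0],0],[[0,0,0],[0,7,0],0],[[0,0,0],[0,7,0],0],[[0,0,0],[0,7,0],0],[[0,0,0],[0,6,0],0],[[0,0,0],[0,0,0],0],[[0,0,0],[0,0,0],0],[[0,0,0],[0,0,0],0],[[0,0,0],[0,0,0],0],[[0,0,0],[0,0,0],0]]'; python3 st.py; python3 kn.py 16
```

```text
t: 22.4
ee_pos: [525.8, -312.0, 92.8]
orientation: [-3.078, 0.584, 0.006]
ft_force: [0.5, -0.1, -0.4]
width: 0.3
t 22.4 tcp [ 525.8 -312.    92.8] unit [-37.2 -41.4] toolx ang-Y -0.002 tilt [-0.002  0.01 ] F unit [ 0.5  0.1 -0.4] w 0.3 [-0.56  0.54  1.72  0.01  0.89 -0.19]
scene knob unit [ -0.5 -49. ] 118.3 sc 0.6 b -0.004 a 0.393
wrist knob unit [ -0.3 -47.9] 111.3 sc 0.87 b -0.002 a 0.406
```

View pics/scenez16.png

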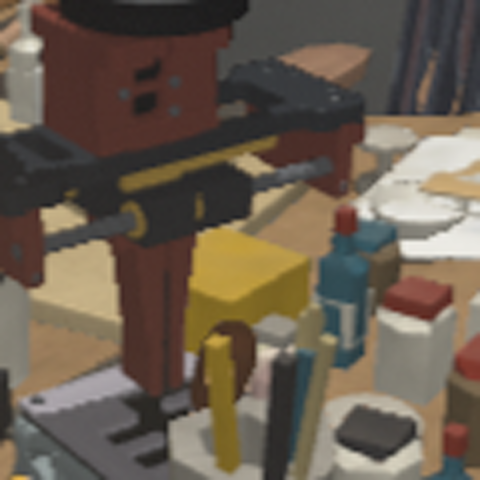

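View pics/wrist16.png

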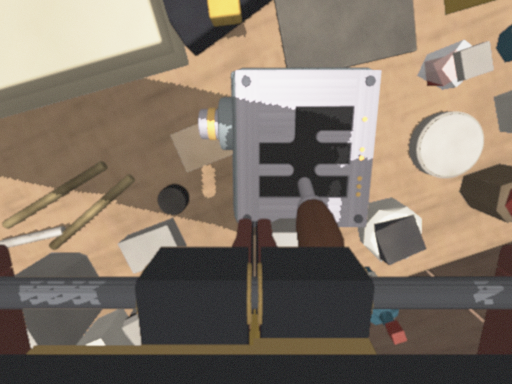

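```bash
python3 -m handwheel '[[[0,0,0],[4,0,0],0],[[0,0,0],[5,0,0],0],[[0,0,0],[5,0,0],0],[[0,0,0],[5,0,0],0],[[0,0,0],[5,0,0],0],[[0,0,0],[5,0,0],0],[[0,0,0],[5,0,0],0],[[0,0,0],[4,0,0],0],[[0,0,0],[0,0,0],0],[[0,0,0],[0,0,0],0]]'; python3 st.py; python3 kn.py 17
```

```text
t: 23.43
ee_pos: [565.3, -326.7, 92.1]
orientation: [-3.077, 0.582, 0.008]
ft_force: [-1.5, -0.5, 1.2]
width: 0.4
t 23.43 tcp [ 565.3 -326.7   92.1] unit [  5.  -40.7] toolx ang-Y -0.001 tilt [-0.003  0.01 ] F unit [-1.2 -1.   1.2] w 0.4 [-0.55  0.59  1.62  0.01  0.93 -0.18]
scene knob unit [ 26.8 -45.8] 113.7 sc 0.53 b 0.215 a 0.383
```

View pics/wrist17.png

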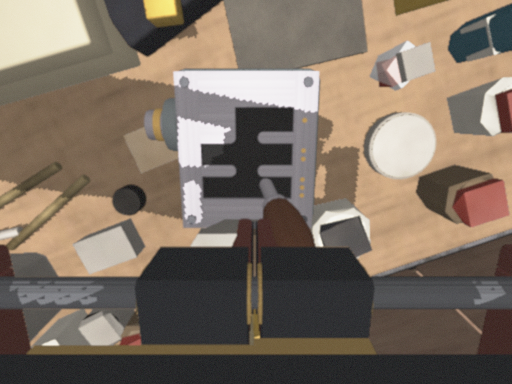

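```bash
python3 -m handwheel '[[[0,0,0],[3,0,0],0],[[0,0,0],[3,0,0],0],[[0,0,0],[3,0,0],0],[[0,0,0],[2,0,0],0],[[0,0,0],[2,0,0],0],[[0,0,0],[0,0,0],0],[[0,0,0],[0,0,0],0],[[0,0,0],[0,0,0],0],[[0,0,0],[0,0,0],0],[[0,0,0],[0,0,0],0]]'; python3 st.py; python3 kn.py 18
python3 -m handwheel '[[[0,0,0],[1,0,0],0],[[0,0,0],[1,0,0],0],[[0,0,0],[0,0,0],0],[[0,0,0],[0,0,0],0],[[0,0,0],[0,0,0],0],[[0,0,0],[0,0,0],0],[[0,0,0],[0,0,0],0],[[0,0,0],[0,0,0],0],[[0,0,0],[0,0,0],0],[[0,0,0],[0,0,0],0]]'; python3 st.py; python3 kn.py 19
```

```text
t: 24.47
ee_pos: [577.7, -331.5, 92.1]
orientation: [-3.077, 0.583, 0.009]
ft_force: [-0.1, 0.5, 1.2]
width: 0.3
t 24.47 tcp [ 577.7 -331.5   92.1] unit [ 18.3 -40.7] toolx ang-Y -0.001 tilt [-0.004  0.011] F unit [-0.3  0.5  1.2] w 0.3 [-0.54  0.61  1.59  0.01  0.95 -0.17]
scene knob unit [ 36.  -44.9] 112.1 sc 0.43 b 0.29 a 0.381
wrist knob unit [ 36.6 -40.7] 110.1 sc 0.86 b 0.303 a 0.355
t: 25.5
ee_pos: [579.6, -332.3, 92.0]
orientation: [-3.077, 0.583, 0.01]
ft_force: [-0.8, 0.8, 0.4]
width: 0.6
t 25.5 tcp [ 579.6 -332.3   92. ] unit [ 20.3 -40.7] toolx ang-Y -0.001 tilt [-0.004  0.011] F unit [-1.   0.4  0.4] w 0.6 [-0.54  0.61  1.59  0.01  0.95 -0.17]
scene knob unit [ 40.4 -46.4] 112.2 sc 0.67 b 0.321 a 0.392
wrist knob unit [ 37.3 -43. ] 111.4 sc 0.85 b 0.303 a 0.368
```

View pics/wrist19.png

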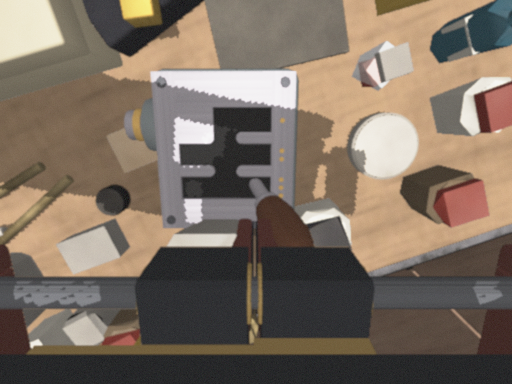

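```bash
python3 -m handwheel '[[[0,0,0],[1,0,0],0],[[0,0,0],[1,0,0],0],[[0,0,0],[0,0,0],0],[[0,0,0],[0,0,0],0],[[0,0,0],[0,0,0],0],[[0,0,0],[0,0,0],0],[[0,0,0],[0,0,0],0],[[0,0,0],[0,0,0],0],[[0,0,0],[0,0,0],0],[[0,0,0],[0,0,0],0]]'; python3 st.py; python3 kn.py 20
```

```text
t: 26.53
ee_pos: [581.7, -333.1, 91.9]
orientation: [-3.077, 0.583, 0.01]
ft_force: [-0.2, 0.7, 0.6]
width: 0.2
t 26.53 tcp [ 581.7 -333.1   91.9] unit [ 22.5 -40.6] toolx ang-Y -0.001 tilt [-0.004  0.011] F unit [-0.5  0.6  0.6] w 0.2 [-0.54  0.62  1.58  0.01  0.96 -0.17]
scene knob unit [ 45.5 -44.2] 111.5 sc 0.64 b 0.362 a 0.377
wrist knob unit [ 42.8 -42.6] 104.5 sc 0.61 b 0.363 a 0.387
```

```bash
python3 -m handwheel '[[[0,0,0],[1,0,0],0],[[0,0,0],[0.5,0,0],0],[[0,0,0],[0,0,0],0],[[0,0,0],[0,0,0],0],[[0,0,0],[0,0,0],0],[[0,0,0],[0,0,0],0],[[0,0,0],[0,0,0],0],[[0,0,0],[0,0,0],0],[[0,0,0],[0,0,0],0],[[0,0,0],[0,0,0],0]]'; python3 st.py; python3 kn.py 21
```

```text
t: 27.57
ee_pos: [583.1, -333.6, 91.9]
orientation: [-3.077, 0.583, 0.01]
ft_force: [-1.7, 0.1, -0.4]
width: 0.5
t 27.57 tcp [ 583.1 -333.6   91.9] unit [ 24.1 -40.6] toolx ang-Y -0.001 tilt [-0.004  0.011] F unit [-1.6 -0.5 -0.4] w 0.5 [-0.54  0.62  1.58  0.01  0.96 -0.17]
scene knob unit [-57.5 123.3] 36.6 sc 0.61 b -0.42 a -1.283
wrist knob unit [ 44.2 -43.3] 108.5 sc 0.72 b 0.362 a 0.379
```

View pics/wrist21.png

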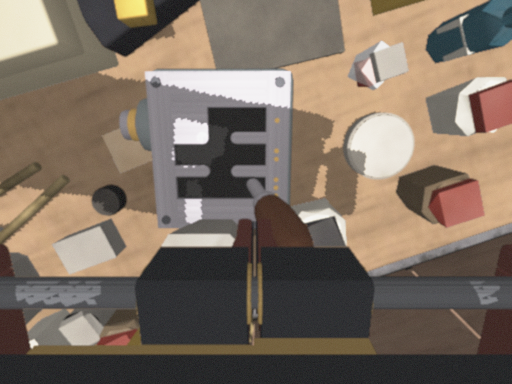

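View pics/scenez21.png

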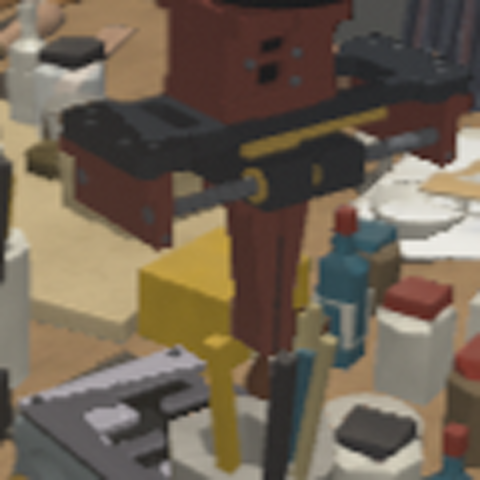

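```bash
for i in 1; do python3 -m handwheel '[[[0,0,0],[1,0,0],0],[[0,0,0],[0.5,0,0],0],[[0,0,0],[0,0,0],0],[[0,0,0],[0,0,0],0],[[0,0,0],[0,0,0],0],[[0,0,0],[0,0,0],0],[[0,0,0],[0,0,0],0],[[0,0,0],[0,0,0],0],[[0,0,0],[0,0,0],0],[[0,0,0],[0,0,0],0]]'; done; python3 st.py; python3 kn.py 22
```

```text
t: 28.6
ee_pos: [583.6, -333.8, 91.8]
orientation: [-3.076, 0.583, 0.014]
ft_force: [-1.4, 0.9, 0.5]
width: 0.6
t 28.6 tcp [ 583.6 -333.8   91.8] unit [ 24.6 -40.6] toolx ang-Y -0.001 tilt [-0.007  0.012] F unit [-1.6  0.3  0.5] w 0.6 [-0.54  0.62  1.57  0.01  0.96 -0.17]
scene knob unit [ 45.7 -46. ] 108.2 sc 0.59 b 0.371 a 0.402
wrist knob unit [ 42.6 -44.9] 107.8 sc 0.89 b 0.35 a 0.395
```

```bash
python3 -m handwheel '[[[0,0,0],[-6,0,0],0],[[0,0,0],[-8,0,0],0],[[0,0,0],[-8,0,0],0],[[0,0,0],[0,0,0],0],[[0,0,0],[0,0,-25],0],[[0,0,0],[0,0,-40],0],[[0,0,0],[0,0,-40],0],[[0,0,0],[0,0,-40],0],[[0,0,0],[0,0,-20],0],[[0,0,0],[0,0,0],0]]'; python3 st.py; python3 kn.py 23
python3 -m handwheel '[[[0,0,0],[-30,-15,0],0],[[0,0,0],[-30,-15,0],0],[[0,0,0],[-30,-15,0],0],[[0,0,0],[-30,-15,0],0],[[0,0,0],[-20,-10,0],0],[[0,0,0],[0,0,-30],0],[[0,0,0],[0,0,-20],0],[[0,0,0],[0,0,0],0],[[0,0,0],[0,0,0],0],[[0,0,0],[0,0,0],0]]'; python3 st.py; python3 kn.py 24
python3 - <<'E'
from h import *
for n in ('scene','top','wrist'):
    p=shot(n)
    for q in ('knob','black_cap','powder_tin','brass_block'):
        r=ctrl.spot_point(p,q)
        print(n,q,[(np.round(w(p,x['position']),1),round(x['score'],2)) for x in r[:1]])
E
```

```text
t: 29.63
ee_pos: [559.8, -326.0, 261.7]
orientation: [-3.075, 0.583, 0.017]
ft_force: [0.0, -0.4, 0.7]
width: 0.2
t 29.63 tcp [ 559.8 -326.   261.7] unit [ -0.4 -42. ] toolx ang-Y -0.002 tilt [-0.008  0.014] F unit [ 0.1 -0.4  0.7] w 0.2 [-0.55  0.4   1.51  0.01  1.25 -0.18]
scene knob unit [ 43.1 -43.8] 111.3 sc 0.72 b 0.346 a 0.375
wrist knob unit [ 41.4 -40.3] 107.8 sc 0.78 b 0.345 a 0.357
t: 30.67
ee_pos: [435.8, -197.6, 284.8]
orientation: [-3.057, 0.581, 0.099]
ft_force: [0.4, 0.1, 0.3]
width: 0.2
t 30.67 tcp [ 435.8 -197.6  284.8] unit [-162.7   32.3] toolx ang-Y -0.002 tilt [-0.057  0.04 ] F unit [0.4 0.3 0.3] w 0.2 [-0.46  0.14  1.81  0.01  1.26 -0.09]
scene knob unit [ 41.4 -43. ] 112.0 sc 0.68 b 0.332 a 0.366
wrist knob unit [ 43.  -41.5] 106.9 sc 0.98 b 0.359 a 0.371
scene knob [(array([ 601. , -344.1,  108.9]), 0.5)]
scene black_cap [(array([ 451.7, -291.5,    1.4]), 0.69)]
scene powder_tin [(array([ 703.5, -338.8,    2.9]), 0.49)]
scene brass_block [(array([ 574. , -285.2,    1.3]), 0.67)]
top knob [(array([ 602.8, -346.9,  111.7]), 0.69)]
top black_cap [(array([ 451.8, -292.1,   -1.8]), 0.58)]
top powder_tin [(array([ 7.008e+02, -3.331e+02,  4.000e-01]), 0.92)]
top brass_block [(array([ 562.6, -151.2,   40.1]), 0.71)]
wrist knob [(array([ 601.1, -340.8,  106.9]), 0.72)]
wrist black_cap [(array([ 452.9, -295.1,    4.3]), 0.55)]
wrist powder_tin [(array([ 699.9, -337.1,    9.4]), 0.87)]
wrist brass_block [(array([ 563. , -151.2,   40. ]), 0.87)]
```

View pics/wrist24.png

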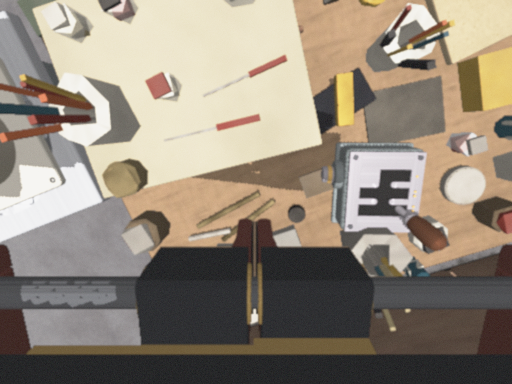

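View pics/scenez24.png

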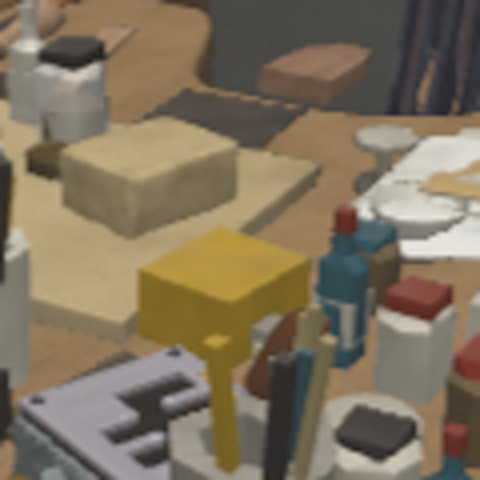

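```bash
python3 -c "
from workcell import ctrl
print(ctrl.close_job())"
```

```text
the job is handed in; nothing more can be done
None
```

The lever now stands at the end of the third forward slot, and I handed the job in at about 31 s of the 64 s allowed. With the fingers shut, I pushed it back out of the first slot, across the channel, then forward until it met the slot's end stop. The hand-in gave no verdict.

**Lever:**
- In the last pictures the fore lean read 0.33 to 0.36 rad and the sideways lean about 0.37 rad.
- During the crossing I measured the fore lean only between moves. It stayed within about 0.04 rad of the channel's middle, with no reading near the second slot or a backward slot.
- The wrist force stayed below about 3 N in every reading, and the arm is clear of everything.

**Cap, tin and brass block:** The best readings were within about 4 mm of the start, which is within the networks' own accuracy.

**What disagreed:**
- **Fingertip position:** in the pictures the shut fingertips sit about 20 mm behind the TCP, not 8 mm ahead of it as the description says. My first push went over the grip without touching it, so I lowered the hand about 30 mm and pushed again.
- **Bad detections:** two network readings were plainly wrong. One from the scene camera put the brass block on the gearbox (the top and wrist cameras both had it in its place), and one during the last push put the knob off to the left. I ignored both.

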